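# Index the swivel vise to 105 degrees and lock it

## Robot

A 6-joint arm with a two-finger parallel gripper is mounted at the origin on the work surface. World frame = base frame: x ahead of the robot, y to its left, z up, the work surface at z = 0. Lengths are in m, angles in degrees, forces in N, time in s.
With the tool pointing down it reaches from about 0.3 to 1 m from the base axis. Payload 5.1 kg.
Tool frame: the origin (TCP) lies at the very end of the fingers, on their centre line; the grasp point (between the pads) lies 19 mm behind it; z points along the fingers, y is the line along which they close (so a half turn about z gives the same grasp; the last joint's range is limited). The gripper opens to 95 mm and grips with 3 to 60 N. Pads are 20 mm wide; open, the fingers measure 119 mm over their backs; the gripper's body (75 mm by 180 mm) begins 59 mm behind the grasp point.
Start: joints at [-80.764, 7.093, 94.555, -0, 78.352, -4.733], TCP at [0.157, -0.631, 0.215] pointing down, gripper open.
Joint ranges: [-149.61, 149.61], [-58.7, 133.49], [1.44, 155.28], [-77.14, 257.14], [18.33, 153.61], [-166.67, 166.67]. Speed limits (degrees/s): [147.25, 147.25, 180, 180, 180, 180].

## Interface

Orientations are given as a 3x3 rotation matrix whose columns are the frame's x, y, z axes.
In Python, from plant import read_state, viewer, job, cut_out, landmark_of gives the robot as it stands. The module is installed in compiled form; this text tells all that it offers.
- The arm moves only by the shell command python3 -m pendant 'ROWS' [OPENING]. ROWS is JSON, a list of rows, each a list of 6 numbers: the shift along the tool's x, y, z in m, then the turn, a rotation vector about the tool's x, y, z in degrees. A call has 1 to 5 rows; each row is the pose to reach, as a shift and turn from the pose commanded when the call began, along the tool's axes at that moment; what a row does not reach only later rows make up. A row lasts 1/8 s, in which the tool goes at most 62.5 mm and 10.7 degrees, less where a joint would pass 70% of its speed; a pose out of reach is approached as far as the arm can. A call with a gripper value outside its range is refused whole. OPENING is the closure, from -1 (fully open) to 1 (shut), set as the call begins (- or left out, the last holds). The fingers move at their own pace and stop on an object; the grip force is fixed at half the most. Time passes only in rows, so rows that repeat a pose let the fingers close. It gives the time, the measured TCP pose, the force, the opening and the grip force at its end, in the units of the state.
- read_state(): the state, without advancing time (a new reading comes with each control period).
- viewer.snapshot(name): name is "scene" or "top" or "wrist"; returns a dict with "img" (420x560x3 uint8, blue, green, red), "camera_matrix" (3x3 intrinsics, pixels), "k1" (the pictures are not rectified: a ray, as slopes to the right and down, at radius r is drawn at 1 + k1 r^2 times it, then the intrinsics apply), "world_from_camera" (4x4, takes a point from camera to world coordinates); the wrist camera has in their place "tool_from_camera" (4x4, takes a point from camera to tool coordinates, whose origin is the TCP and whose axes are the flange's). Camera axes: x right, y down, z forward; pixel columns grow to the right and rows downward; lengths in m; the calibration is good to about 2 mm. A picture is of the moment at which its call begins: read the wrist's pose just before it. There is no depth.
- job.hand_in(): hands the job in; it is judged then, once.
Trained networks look in the newest picture that a camera, given by its name, has taken for a name from the list of things; names that differ only in an ending like _2 or _b are one class to them, and where a whole thing is asked for, a point or a joint stands for the part that bears it (a point fixed in the world has none). Each returns a list of dicts, best first, with "p" (0 to 1); they miss things now and then, are a little off and sometimes report something else, mostly with a low value. They report only what shows in the picture. A call takes as long as a camera call.
- cut_out(camera, thing): "pixels" (420x560 bool, what is visible of it).
- landmark_of(camera, thing): "centre" ([x, y, z] in m, in world coordinates, good to about 4 mm: a listed point, or the origin of a listed thing).
The state is a dict: "time": time; "joints": joint angles; "dq": joint speeds; "joint_efforts": joint torques, N m; "tool_pos": TCP position; "tcp_rot": TCP orientation; "force": force on the tool from outside, world axes, zero at the start; "wrist_torque": the same for the moment, N m; "gripper_width": finger opening in m; "gripper_force": force on a finger pad.
Only numpy, scipy, OpenCV 4.12 (cv2) and the standard library are available. Lean on these libraries where they do the work, as an engineer would, in place of code of your own. Each camera call takes 0.05 s, during which the arm holds its last target. There are 200 camera calls.

## Task

Turn the swivel vise by its orange handle counter-clockwise (seen from above), counting its 15-degree clicks, to 105 degrees on its scale: the seventh click after the white zero mark, where the red ear stands at the yellow mark. Let go so that it rests in that click, then take the red-headed lock pin from the wooden rack and put it upright through the hole of the red ear, fully home in the hidden blind hole of the base below, and leave it there. Leave the black-headed punches and everything else where they are.

Things in the scene. Friction and masses are not known exactly. Their poses are not given: they have to be found in the camera images.
- vise_base: blue square base plate of the swivel vise, 220 x 220 x 25 mm, fixed to the bench; origin on the swivel axis at bench level, z up. Its top is 25 mm above the bench. A spring-plunger housing (30 mm wide, up to 48 mm high) stands on its -y edge. In its own frame the red ear points at -52 degrees from +x when the swivel reads 0 (white mark) and at +53 degrees at the goal (yellow mark). Scale marks every 15 degrees; never moves
- swivel (a joint): angle of the vise on its base, rad, positive counter-clockwise from above; 0 at the white zero mark. It clicks into rest every 15 degrees (0.2618 rad) and stops at -0.05 and 2.2. Starts in one of the clicks 0 to 3; the goal is click 7 = 1.8326 rad. Pushing out of a click takes about 5 N at the handle; let go within 5 degrees of a click and it snaps into it
- handle (a point): point on the orange vertical handle post, a round bar 18 mm thick that rises from 42 to 125 mm above the bench and turns with the vise, 122 mm from the swivel axis, opposite the red ear; this point is on its axis, 100 mm above the bench. The frame turns with the vise: x points from the handle to the swivel axis and on to the ear. The vise body and its clamped coupon lie within 55 mm of the axis (its screw bar, square to that line, within 75 mm) and are up to 112 mm high
- lock_hole (a point): centre of the mouth (upper face, 42 mm above the bench) of the hole in the red ear (44 x 44 x 15 mm, underside 27 mm above the bench), 78 mm from the swivel axis; vertical through hole 14.5 mm wide with a 2 mm chamfer; turns with the vise
- blind_hole (a point): centre of the mouth (top of the base plate, 25 mm above the bench) of the blind hole in the base, 17 mm wide, 20 mm deep (floor 5 mm above the bench), 78 mm from the swivel axis; covered by the ear and exactly under its hole only at click 7
- pin_grip (a point): centre of the red head of the lock pin: head is a cylinder 22 mm across and 45 mm tall, this point half-way up, on the pin's axis (z up along the pin). Below the head is a steel shank 12 mm across and 45 mm long with a tapered foot; the foot is 67.5 mm below this point. The mass is about 90 g. At the start the pin stands in any one of the three rack holes
- pin_tip (a point): foot of the lock pin, on its axis: end of the steel shank, 67.5 mm below the centre of the head. Fully home it is 5 mm above the bench, and the head's underside then stands 8 mm above the ear
- rack: wooden block 170 (x) x 50 (y) x 35 mm (high), fixed; origin under its centre. Three holes in a row along its x, 55 mm apart (at -55, 0, 55 mm), 14 mm wide, 30 mm deep, hold the red pin and two black-headed punches of the same size; all heads run from 50 to 95 mm above the bench, so only fingers that close across the row (along the rack's y) have room
- punch_a: black-headed punch standing in the rack, same size as the lock pin; origin at its foot. To be left alone
- punch_b: second black-headed punch standing in the rack, same; to be left alone
- pipe_stub: steel pipe stub, 60 mm across, 75 mm tall, standing in a grey tray (170 x 110 x 35 mm) at the other side of the vise; origin at the centre of its foot. To be left alone
- coupon_a: welded plate lying on the bench in front, 106 x 110 x 10 mm; origin under its centre. To be left alone
- coupon_b: welded plate lying behind the vise, same size; to be left alone
- wire_brush: brush lying on the bench in front, up to 250 mm long and under 60 mm high; to be left alone
- chip_hammer: hammer lying behind the vise, up to 300 mm long; to be left alone
- spray_can: green spray can, 54 mm across and 170 mm tall, standing behind the vise; origin at the centre of its foot. To be left alone

How it is judged (in metres and radians):
On the way, in this order (a step that is already met when the one before it is completed fails the run):
1. the vise rests, let go, in the click at 105 degrees (within 3 degrees) (value of joint swivel between 1.78 and 1.885 rad and contact force between the fingers and vise_base below 0.2 N), for 0.3 s.
2. the lock pin is through the ear and home in the blind hole (height (world z) of pin_tip below 0.012 m and horizontal distance between pin_tip and blind_hole below 0.006 m), for 0.2 s.
At the end, for the whole second after the job is handed in: The vise stands at 105 degrees (1.78 to 1.885 rad) and the lock pin stands upright (within 0.2 rad) in the blind hole, its foot within 6 mm of the hole's axis and less than 12 mm above the bench, all at rest and let go (all of step 2 and value of joint swivel between 1.78 and 1.885 rad and angle between pin_tip's own z axis and vertical below 0.2 rad and linear speed of lock_pin below 0.02 m/s and velocity of joint swivel between -0.05 and 0.05 rad/s); the robot touches nothing.
It fails at once if a punch is taken or knocked out of place (over 20 mm) (distance of any of punch_a, punch_b from where it was at the start of the episode above 0.02 m).
It fails at once if another thing on the bench is pushed away (over 30 mm) (distance of any of pipe_stub, coupon_a, coupon_b, wire_brush, chip_hammer, spray_can from where it was at the start of the episode above 0.03 m).
It also fails if it takes over 61 s, if anything falls off the work surface, if the arm or the gripper's body presses on something with over 40 N, if the wrist force passes 120 N, or if a joint passes its speed limit or range.

## Working session

There is one attempt and no reset: what is moved stays moved. The work goes in short steps, Python scripts to look and compute and a shell command to move; the robot and the scene stay as the last step left them, time stands still between calls to the robot, and variables do not carry over. Pictures are saved under pics/ and viewed, at most 10 in all, crops included, and the job is handed in when it is done.

```bash
mkdir -p pics; cat > h.py <<'E'
import numpy as np,cv2
from plant import read_state, viewer, job, cut_out, landmark_of
def snap(c):
    s=read_state(); v=viewer.snapshot(c)
    if 'world_from_camera' in v: T=np.array(v['world_from_camera'])
    else:
        W=np.eye(4);W[:3,:3]=s['tcp_rot'];W[:3,3]=s['tool_pos'];T=W@np.array(v['tool_from_camera'])
    return v['img'],np.array(v['camera_matrix']),v['k1'],T
def ray(K,k1,T,uv):
    d=cv2.undistortPoints(np.array([[uv]],float),K,np.array([k1,0,0,0],float))[0,0]
    r=T[:3,:3]@np.array([d[0],d[1],1]);return T[:3,3],r/np.linalg.norm(r)
def proj(K,k1,T,P):
    Ti=np.linalg.inv(T);p,_=cv2.projectPoints(np.array(P,float).reshape(-1,1,3),cv2.Rodrigues(Ti[:3,:3])[0],Ti[:3,3],K,np.array([k1,0,0,0],float));return p.reshape(-1,2)
def atz(K,k1,T,uv,z):
    o,r=ray(K,k1,T,uv);return o+r*(z-o[2])/r[2]
def tri(rs):
    A=np.zeros((3,3));b=np.zeros(3)
    for o,r in rs:
        M=np.eye(3)-np.outer(r,r);A+=M;b+=M@o
    return np.linalg.solve(A,b)
def cen(m):
    y,x=np.nonzero(m);return [x.mean(),y.mean()]
E
cat > a.py <<'E'
from h import *
np.set_printoptions(precision=4,suppress=True)
ims=[]
for c in ['scene','top','wrist']:
    im,K,k1,T=snap(c);ims.append(im);print(c,T[:3,3],T[:3,2])
    for t in ['vise_base','handle','lock_hole','blind_hole','pin_grip','pin_tip','rack','punch_a','pipe_stub','spray_can','coupon_a','wire_brush','chip_hammer']:
        try: print(' ',t,[(round(d['p'],2),np.round(d['centre'],4).tolist(),proj(K,k1,T,d['centre'])[0].round().tolist()) for d in landmark_of(c,t)[:3]])
        except Exception as e: print(t,e)
cv2.imwrite('pics/s.png',ims[0]);cv2.imwrite('pics/t.png',ims[1])
s=read_state();print(s['time'],s['tool_pos'],s['tcp_rot'],s['gripper_width'])
E
python3 a.py
```

```text
scene [1.1879 0.1504 0.6432] [-0.7402 -0.1811 -0.6476]
  vise_base [(0.81, [0.5524, -0.0216, -0.0022], [274.0, 235.0])]
  handle [(0.82, [0.4531, 0.0395, 0.0993], [311.0, 178.0])]
  lock_hole [(0.88, [0.626, -0.0654, 0.0407], [244.0, 241.0]), (0.3, [0.4502, 0.0397, 0.1015], [311.0, 176.0])]
  blind_hole [(0.93, [0.5905, 0.0469, 0.0242], [300.0, 244.0]), (0.75, [0.624, -0.0688, 0.0449], [243.0, 238.0]), (0.68, [0.3368, 0.189, 0.002], [375.0, 191.0])]
  pin_grip [(0.69, [0.5216, 0.3147, 0.0742], [436.0, 226.0])]
  pin_tip []
  rack [(0.71, [0.5239, 0.31, -0.0005], [426.0, 252.0])]
  punch_a [(0.69, [0.5744, 0.2922, 0.0072], [418.0, 265.0])]
  pipe_stub [(0.65, [0.48, -0.3063, 0.0034], [172.0, 195.0])]
  spray_can [(0.81, [0.7542, 0.2537, -0.0015], [396.0, 339.0])]
  coupon_a [(0.58, [0.3347, 0.1872, 0.0019], [374.0, 190.0]), (0.58, [0.7371, -0.2414, -0.001], [145.0, 279.0]), (0.2, [0.7855, 0.0319, -0.001], [270.0, 327.0])]
  wire_brush [(0.71, [0.3489, -0.1739, -0.0027], [238.0, 175.0])]
  chip_hammer [(0.69, [0.7875, 0.0321, 0.0008], [270.0, 328.0])]
top [ 0.3785 -0.0061  1.1605] [ 0.
[... 807 characters left out ...]
 [399.0, 234.0]), (0.36, [0.7915, 0.032, -0.0023], [255.0, 106.0])]
  spray_can [(0.55, [0.7542, 0.2538, -0.0039], [164.0, 120.0])]
  coupon_a [(0.89, [0.3386, 0.1877, -0.0015], [184.0, 295.0]), (0.63, [0.7419, -0.242, -0.0015], [368.0, 127.0])]
  wire_brush []
  chip_hammer [(0.26, [0.3346, 0.1874, -0.0042], [184.0, 297.0])]
wrist [ 0.2334 -0.6129  0.3846] [-0.2681 -0.0659 -0.9611]
  vise_base []
  handle []
  lock_hole []
  blind_hole []
  pin_grip []
  pin_tip []
  rack []
  punch_a []
  pipe_stub []
  spray_can []
  coupon_a []
  wire_brush []
  chip_hammer []
2.1 [ 0.1569 -0.6308  0.2147] [[ 0.9704  0.2414 -0.    ]
 [ 0.2414 -0.9704  0.    ]
 [-0.     -0.     -1.    ]] 0.095504499523686
```

View pics/s.png

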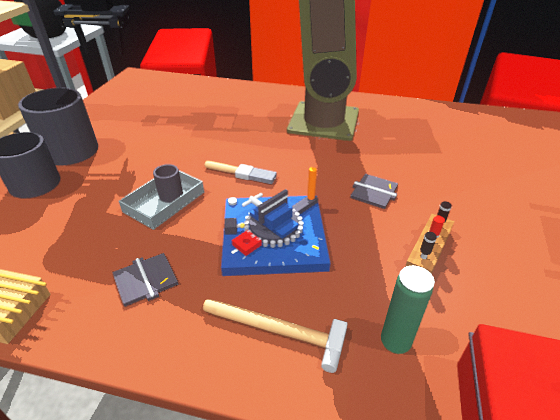

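View pics/t.png

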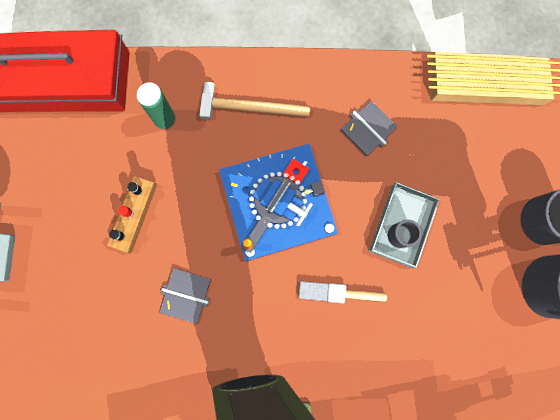

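The scene view shows the blue vise (275,235) with the orange handle (311,180), and the red ear (245,242). The rack is at (432,240) with the red pin in its middle hole (437,226). The top view agrees: handle at (248,243), ear at (296,170), pin at (125,211), and the yellow mark at (234,184). I still need the base yaw and refined positions.

```bash
cat > b.py <<'E'
from h import *
np.set_printoptions(precision=4,suppress=True)
R={};V={}
for c in ['scene','top']:
    im,K,k1,T=snap(c);V[c]=(im,K,k1,T)
    hsv=cv2.cvtColor(im,cv2.COLOR_BGR2HSV)
    for t in ['handle','pin_grip','vise_base','rack','lock_hole','punch_a']:
        for d in cut_out(c,t)[:2]:
            m=d['pixels'];print(c,t,round(d['p'],2),m.sum(),np.round(cen(m),1))
    blue=((abs(hsv[...,0].astype(int)-110)<12)&(hsv[...,1]>150)&(hsv[...,2]>50)).astype(np.uint8)
    blue[:130]=0;blue[290:]=0;blue[:,:200]=0;blue[:,350:]=0
    y,x=np.nonzero(cv2.morphologyEx(blue,cv2.MORPH_OPEN,np.ones((3,3))));
    W=np.array([atz(K,k1,T,p,0.025)[:2] for p in zip(x,y)],np.float32)
    r=cv2.minAreaRect(W);print(c,'base',r)
    red=((hsv[...,0]<4)|(hsv[...,0]>176))&(hsv[...,1]>200)&(hsv[...,2]>150)
    n,l,st,ce=cv2.connectedComponentsWithStats(red.astype(np.uint8))
    for i in range(1,n):
        if 15<st[i,4]<900: print(c,'red',st[i],ce[i])
    b=[d for d in cut_out(c,'pin_grip')]
im,K,k1,T=V['top']
cv2.imwrite('pics/tc.png',cv2.resize(im[135:270,210:345],(600,600),interpolation=cv2.INTER_CUBIC))
E
python3 b.py
```

```text
scene handle 0.63 3140 [274.9 219.4]
scene pin_grip 0.5 187 [436.6 224.7]
scene vise_base 0.59 8238 [274.2 234.2]
scene rack 0.86 1036 [430.4 245.6]
scene lock_hole 0.62 3333 [275.2 218.7]
scene lock_hole 0.46 191 [436.8 224.4]
scene punch_a 0.58 146 [443.9 210.6]
scene punch_a 0.52 284 [427.3 243.9]
scene base ((0.5677058696746826, -0.018550947308540344), (0.23467370867729187, 0.2165490984916687), 17.318618774414062)
scene red [353   0  18  92 810] [360.5728  34.384 ]
scene red [  0  19  19  17 168] [ 6.875  26.5417]
scene red [ 64  48  28  47 489] [77.4029 66.6933]
scene red [  5  51  51  38 741] [33.8138 68.2173]
scene red [430 215  15  20 178] [437.1461 224.2528]
scene red [232 232  29  23 368] [245.7174 242.8859]
scene red [464 361   9  21  48] [469.2708 370.4792]
top handle 0.73 2925 [278.7 201.5]
top vise_base 0.57 9228 [277.7 201.8]
top vise_base 0.41 143 [133.9 187.9]
top rack 0.61 1570 [133.6 215.2]
top rack 0.48 1725 [368.3 127.6]
top lock_hole 0.89 3042 [278.3 201.5]
top lock_hole 0.59 1386 [246.3 104.6]
top punch_a 0.59 108 [134.1 187.9]
top punch_a 0.46 116 [116.7 234.6]
top base ((0.5553191900253296, -0.023901566863059998), (0.21898873150348663, 0.2167300134897232), 17.2243709564209)
top red [285 159  24  23 250] [296.608 169.916]
top red [118 206  14  11  89] [124.5618 210.6854]
```

View pics/tc.png

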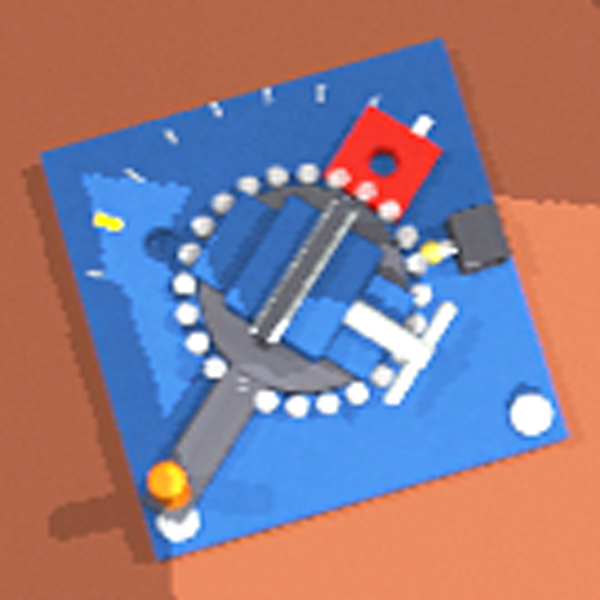

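The base yaw is 17.2° and the axis is at (0.555,-0.024). The swivel is at click 0: the ear at about -33° stands beside the white mark (425,125 in the crop). The blind hole shows at (162,243) in the crop, which matches the computed (0.582,0.0495). I'll move above the handle and refine with the wrist camera.

```bash
r='x'; 
python3 -m pendant '[[0.15,-0.195,-0.03,0,0,0],[0.15,-0.195,-0.03,0,0,0],[0.15,-0.195,-0.03,0,0,0],[0.15,-0.195,-0.03,0,0,0],[0.15,-0.195,-0.03,0,0,0]]' -1 
python3 -m pendant '[[0.15,-0.195,0,0,0,0],[0.15,-0.195,0,0,0,0],[0.15,-0.195,0,0,0,0],[0.15,-0.195,0,0,0,0],[0.15,-0.195,0,0,0,0]]'
python3 -m pendant '[[0.10,-0.13,0,0,0,0],[0.10,-0.13,0,0,0,0],[0.10,-0.13,0,0,0,0],[0.10,-0.13,0,0,0,0],[0.10,-0.13,0,0,0,0]]'
cat > w.py <<'E'
from h import *
import sys,pickle,os
np.set_printoptions(precision=4,suppress=True)
n=sys.argv[1];th=sys.argv[2:]
im,K,k1,T=snap('wrist');cv2.imwrite(f'pics/{n}.png',im);pickle.dump((im,K,k1,T),open(n+'.pkl','wb'))
for t in th:
    print(t,[(round(d['p'],2),np.round(d['centre'],4),proj(K,k1,T,d['centre'])[0].round(1)) for d in landmark_of('wrist',t)[:3]])
hsv=cv2.cvtColor(im,cv2.COLOR_BGR2HSV);S=hsv[...,1]>170;V=hsv[...,2]>110;H=hsv[...,0]
for nm,m in [('orange',(H>12)&(H<22)&S&(hsv[...,2]>170)),('red',((H<4)|(H>176))&S&V)]:
    k,l,st,ce=cv2.connectedComponentsWithStats(m.astype(np.uint8))
    for i in range(1,k):
        if st[i,4]>120: print(nm,st[i],ce[i])
E
python3 w.py w1 handle lock_hole blind_hole vise_base pin_grip
python3 -m pendant '[[0.053,-0.065,0,0,0,0],[0.053,-0.065,0,0,0,0],[0.053,-0.065,0,0,0,10],[0.053,-0.065,0,0,0,20],[0.053,-0.065,0,0,0,30]]'
python3 w.py w2 handle lock_hole blind_hole vise_base pin_grip
```

```text
time: 3.52
tool_pos: [0.2568, -0.4031, 0.2458]
tcp_rot: [[0.969, 0.245, 0.001], [0.245, -0.969, -0.002], [0.001, 0.003, -1.0]]
force: [-0.0, -1.0, 0.6]
gripper_width: 0.095
gripper_force: 0.0
time: 4.15
tool_pos: [0.3551, -0.1777, 0.2448]
tcp_rot: [[0.969, 0.248, 0.001], [0.248, -0.969, -0.0], [0.001, 0.0, -1.0]]
force: [0.0, -1.2, 0.2]
gripper_width: 0.0952
gripper_force: 0.0
time: 4.78
tool_pos: [0.4195, -0.0312, 0.2444]
tcp_rot: [[0.971, 0.24, -0.001], [0.24, -0.971, -0.001], [-0.001, 0.001, -1.0]]
force: [0.1, 0.4, -0.3]
gripper_width: 0.0951
gripper_force: 0.0
handle [(0.6, array([0.4548, 0.0389, 0.1009]), array([214.6, 136.9]))]
lock_hole []
blind_hole [(0.94, array([0.5803, 0.0509, 0.0243]), array([242. ,   7.4])), (0.43, array([ 0.5607, -0.0247,  0.0037]), array([307.9,  48.2]))]
vise_base [(0.68, array([ 0.5605, -0.0281,  0.003 ]), array([310.8,  49.2]))]
pin_grip []
orange [  0   0  23  14 191] [10.5812  4.    ]
orange [  0  27  11  29 164] [ 3.2195 37.4573]
orange [198 131  34  21 137] [216.6788 139.8394]
red [353   0  34  22 317] [368.4416   6.2177]
time: 5.7
tool_pos: [0.4553, 0.046, 0.2447]
tcp_rot: [[0.959, -0.282, 0.0], [-0.282, -0.959, -0.0], [0.0, 0.0, -1.0]]
force: [-0.0, -0.9, -0.8]
gripper_width: 0.0951
gripper_force: 0.0
handle [(0.7, array([0.4558, 0.037 , 0.1007]), array([292.3, 190.4]))]
lock_hole []
blind_hole [(0.81, array([0.5805, 0.0508, 0.0259]), array([244.7,  65.6]))]
vise_base [(0.85, array([ 0.5602, -0.0235,  0.0029]), array([316.7,  66.4]))]
pin_grip [(0.82, array([0.5236, 0.3121, 0.0729]), array([ 23.5, 196.7]))]
orange [  17  115   58  143 3534] [ 47.5071 182.9389]
red [  1 186  41  28 724] [ 20.5193 198.8025]
```

View pics/w2.png

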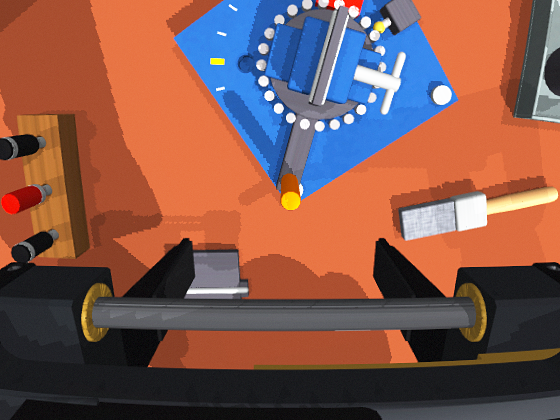

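The wrist view shows the orange handle top at (290,201), the blind hole at (246,63), base corners at (176,40) and (456,100), and the red pin head at (18,202).

```bash
cat > c.py <<'E'
from h import *
import pickle
np.set_printoptions(precision=4,suppress=True)
w1=pickle.load(open('w1.pkl','rb'))[1:];w2=pickle.load(open('w2.pkl','rb'))[1:]
t=snap('top')[1:];s=snap('scene')[1:]
print('handle top w2@.125',atz(*w2,[290.5,201],.125),'w1',atz(*w1,[214.5,144],.125),'top',atz(*t,[247.6,243],.125))
print('tri',tri([ray(*w2,[290.5,201]),ray(*t,[247.6,243]),ray(*s,[313,169])]))
print('hole tri',tri([ray(*w2,[246,64]),ray(*w1,[242,7.4]),ray(*t,[246.5,189.7])]),atz(*w2,[246,64],.025),atz(*t,[246.5,189.7],.025))
L=atz(*w2,[176,40],.025);Rr=atz(*w2,[457,100],.025);print('corners',L,Rr,(L+Rr)/2,np.linalg.norm(L-Rr),np.degrees(np.arctan2(*(Rr-L)[1::-1])))
print('pin head w2@.0725',atz(*w2,[20.5,198.8],.0725),'tri',tri([ray(*w2,[20.5,198.8]),ray(*t,[124.6,210.7]),ray(*s,[437.1,224.3])]))
ax=np.array([.5553,-.0239])
for y in (17.2,): 
  for k in (0,7):
    a=np.radians(y-52+15*k);e=np.array([np.cos(a),np.sin(a)]);print(k,'ear',ax+.078*e,'handle',ax-.122*e)
E
python3 c.py
```

```text
handle top w2@.125 [0.4532 0.04   0.125 ] w1 [0.4524 0.0338 0.125 ] top [0.4509 0.0385 0.125 ]
tri [0.4514 0.0406 0.122 ]
hole tri [0.5789 0.0481 0.0358] [0.5818 0.0491 0.025 ] [0.5804 0.0475 0.025 ]
corners [0.6264 0.1115 0.025 ] [ 0.4848 -0.1598  0.025 ] [ 0.5556 -0.0242  0.025 ] 0.3060941039415834 -117.56809101785309
pin head w2@.0725 [0.5225 0.317  0.0725] tri [0.5217 0.3131 0.0785]
0 ear [ 0.6193 -0.0684] handle [0.4551 0.0457]
7 ear [0.5817 0.0495] handle [ 0.514  -0.1387]
```

```bash

python3 -m pendant '[[0,0.004,0.04,0,0,9],[0,0.004,0.08,0,0,18],[0,0.004,0.13,0,0,18],[0,0.004,0.16,0,0,18],[0,0.004,0.162,0,0,18]]'
python3 -m pendant '[[0,0,0,0,0,0],[0,0,0,0,0,0],[0,0,0,0,0,0],[0,0,0,0,0,0],[0,0,0,0,0,0]]' 1
python3 -m pendant '[[0,0,0,0,0,0],[0,0,0,0,0,0]]' 
cat > d.py <<'E'
from h import *
import sys
np.set_printoptions(precision=4,suppress=True)
x,y,z,ya=map(float,sys.argv[1:5])   # target TCP and world angle of tool y
s=read_state();R=np.array(s['tcp_rot']);p=np.array(s['tool_pos'])
cur=np.degrees(np.arctan2(R[1,1],R[0,1]));print('yaw_y',cur,'d tool',R.T@(np.array([x,y,z])-p),'turn',-((ya-cur+180)%360-180),'j',np.round(s['joints'],1),'F',s['force'],'t',s['time'],s['gripper_width'])
E
python3 d.py 0.514 -0.1387 0.083 -19.75
```

```text
time: 6.72
tool_pos: [0.452, 0.0425, 0.0801]
tcp_rot: [[0.829, -0.559, -0.006], [-0.559, -0.829, 0.0], [-0.005, 0.003, -1.0]]
force: [-0.9, -0.6, -0.5]
gripper_width: 0.0951
gripper_force: 0.0
time: 7.35
tool_pos: [0.4543, 0.0424, 0.0829]
tcp_rot: [[0.829, -0.56, 0.0], [-0.56, -0.829, -0.0], [0.0, -0.0, -1.0]]
force: [-0.0, 0.4, 0.5]
gripper_width: 0.0505
gripper_force: 0.0
time: 7.6
tool_pos: [0.4541, 0.0424, 0.0826]
tcp_rot: [[0.829, -0.56, -0.0], [-0.56, -0.829, 0.0], [-0.0, 0.0, -1.0]]
force: [0.2, -1.3, -0.1]
gripper_width: 0.0304
gripper_force: 0.0
yaw_y -124.03087621478416 d tool [ 0.151   0.1166 -0.0004] turn -104.28087621478414 j [ -1.4 -11.2 125.6   0.   65.6 122.6] F [ 0.2214 -1.2687 -0.1172] t 7.6 0.030438624801276116
```

```bash

python3 -m pendant '[[0,0,0,0,0,0],[0,0,0,0,0,0],[0,0,0,0,0,0],[0,0,0,0,0,0]]' 
python3 -m pendant '[[0.0009,0.0149,0,0,0,-7],[0.0036,0.0295,0,0,0,-14],[0.0081,0.0437,0,0,0,-21],[0.0143,0.0573,0,0,0,-28],[0.0221,0.07,0,0,0,-35]]' 
python3 d.py 0.514 -0.1387 0.083 -19.75
```

```text
time: 8.1
tool_pos: [0.4549, 0.0437, 0.0826]
tcp_rot: [[0.828, -0.561, 0.002], [-0.561, -0.828, 0.003], [0.0, -0.004, -1.0]]
force: [4.1, 4.7, -2.8]
gripper_width: 0.0173
gripper_force: 30.0
time: 8.72
tool_pos: [0.4352, -0.0268, 0.0826]
tcp_rot: [[1.0, 0.02, 0.006], [0.02, -1.0, 0.004], [0.006, -0.003, -1.0]]
force: [12.3, 5.0, -9.8]
gripper_width: 0.0173
gripper_force: 30.0
yaw_y -88.85745358621817 d tool [ 0.0766  0.1134 -0.0004] turn -69.10745358621818 j [-10.8 -14.4 128.3   0.3  65.9  78. ] F [12.3417  5.0445 -9.8292] t 8.725 0.017318605230193095
```

```bash

python3 -m pendant '[[0.0009,0.0149,0,0,0,-7],[0.0036,0.0295,0,0,0,-14],[0.0081,0.0437,0,0,0,-21],[0.0143,0.0573,0,0,0,-28],[0.0221,0.07,0,0,0,-35]]' 
python3 d.py 0.514 -0.1387 0.083 -19.75
```

```text
time: 9.35
tool_pos: [0.4588, -0.0953, 0.0825]
tcp_rot: [[0.807, 0.59, 0.006], [0.59, -0.807, 0.006], [0.008, -0.001, -1.0]]
force: [12.4, 12.7, -6.1]
gripper_width: 0.0173
gripper_force: 30.0
yaw_y -53.84986590023174 d tool [ 0.019   0.0676 -0.0004] turn -34.09986590023175 j [-18.6  -9.6 124.2   0.5  65.1  35.1] F [12.3748 12.6562 -6.1465] t 9.35 0.01734188041701394
```

```bash

python3 -m pendant '[[0.0009,0.0149,0,0,0,-7],[0.0036,0.0295,0,0,0,-14],[0.0081,0.0437,0,0,0,-21],[0.0143,0.0573,0,0,0,-28],[0.021,0.0687,0,0,0,-34.5]]' 
python3 -m pendant '[[0,0,0,0,0,0],[0,0,0,0,0,0]]' 
python3 d.py 0.514 -0.1387 0.083 -19.75
```

```text
time: 9.98
tool_pos: [0.5155, -0.1375, 0.0826]
tcp_rot: [[0.332, 0.943, 0.002], [0.943, -0.332, 0.007], [0.008, -0.0, -1.0]]
force: [4.7, 15.6, 0.3]
gripper_width: 0.0175
gripper_force: 30.0
time: 10.22
tool_pos: [0.5154, -0.1374, 0.0825]
tcp_rot: [[0.335, 0.942, 0.003], [0.942, -0.335, 0.007], [0.007, 0.0, -1.0]]
force: [6.7, 13.2, -0.4]
gripper_width: 0.0174
gripper_force: 30.0
yaw_y -19.555948480651754 d tool [-0.0017 -0.0009 -0.0005] turn 0.1940515193482497 j [-20.9  -0.7 116.    0.5  64.6  -1.6] F [ 6.7406 13.2112 -0.4204] t 10.225 0.017350591495344195
```

```bash

python3 -m pendant '[[0,0,0,0,0,0],[0,0,0,0,0,0],[0,0,0,0,0,0],[0,0,0,0,0,0],[0,0,0,0,0,0]]' -1
python3 -m pendant '[[0,0,-0.04,0,0,0],[0,0,-0.10,0,0,0],[0,0,-0.16,0,0,0],[0,0,-0.162,0,0,0],[0,0,-0.162,0,0,0]]' 
python3 w.py w3 handle lock_hole vise_base
python3 d.py 0.5225 0.315 0.245 71
python3 - <<'E'
from h import *
im,K,k1,T=snap('top');cv2.imwrite('pics/t3.png',cv2.resize(im[135:270,200:345],(644,600),interpolation=cv2.INTER_CUBIC))
print([(d['p'],d['centre'],) for d in landmark_of('top','lock_hole')],[(d['p'],d['centre']) for d in landmark_of('top','handle')])
E
```

```text
time: 10.85
tool_pos: [0.5139, -0.141, 0.0827]
tcp_rot: [[0.335, 0.942, -0.0], [0.942, -0.335, -0.0], [-0.0, -0.0, -1.0]]
force: [0.1, -0.1, -0.7]
gripper_width: 0.0619
gripper_force: 0.0
time: 11.48
tool_pos: [0.5138, -0.1408, 0.2444]
tcp_rot: [[0.334, 0.942, 0.0], [0.942, -0.334, -0.0], [-0.0, 0.0, -1.0]]
force: [0.0, -0.0, -1.8]
gripper_width: 0.0948
gripper_force: 0.0
handle [(0.87, array([ 0.5183, -0.1408,  0.1031]), array([287.1, 191.2]))]
lock_hole []
vise_base [(0.77, array([ 0.5579, -0.0283,  0.0028]), array([286.3,  64.5]))]
yaw_y -19.535653052193904 d tool [ 0.4325 -0.1433 -0.0022] turn -90.53565305219388 j [-21.1  -8.8 107.6   0.   81.4  -1.6] F [ 0.5667  0.6319 -0.3573] t 11.675 0.09510490712835713
[(0.92, [0.5825, 0.0548, 0.0437])] []
```

View pics/w3.png

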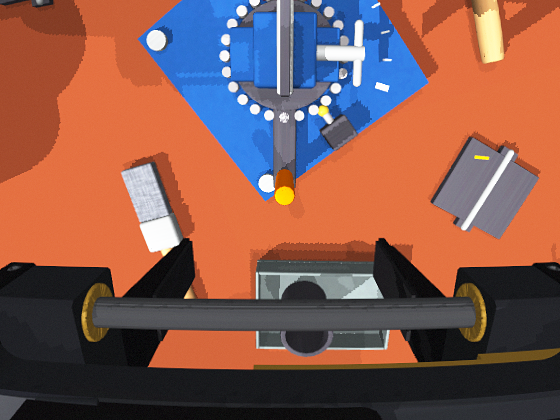

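The wrist view shows the handle at (285,195), released, with the arm pointing radially. On the way to the pin I'll check the ear.

```bash

python3 -m pendant '[[0.06,-0.02,0,0,0,0],[0.115,-0.04,0,0,0,0],[0.115,-0.04,0,0,0,0]]'
python3 w.py w4 handle lock_hole vise_base
python3 -m pendant '[[0.06,-0.02,0,0,0,0],[0.115,-0.04,0,0,0,0],[0.17,-0.055,0,0,0,0],[0.2,-0.065,0,0,0,0],[0.2,-0.065,0,0,0,0]]'
python3 -m pendant '[[0.05,-0.017,0,0,0,-10],[0.10,-0.033,0,0,0,-20],[0.10,-0.033,0,0,0,-30],[0.10,-0.033,0,0,0,-40],[0.10,-0.033,0,0,0,-50]]'
python3 -m pendant '[[0,0,0,0,0,-10],[0,0,0,0,0,-20],[0,0,0,0,0,-30],[0,0,0,0,0,-40.5],[0,0,0,0,0,-40.5]]'
python3 w.py w5 pin_grip rack punch_a
python3 d.py 0.5225 0.315 0.245 71
```

```text
time: 12.2
tool_pos: [0.5143, -0.0161, 0.2443]
tcp_rot: [[0.329, 0.944, -0.001], [0.944, -0.329, 0.001], [0.0, -0.001, -1.0]]
force: [-0.6, -0.5, 0.1]
gripper_width: 0.0952
gripper_force: 0.0
handle [(0.72, array([ 0.5192, -0.1393,  0.0995]), array([327.3, 302.3]))]
lock_hole [(0.87, array([0.5802, 0.0507, 0.0426]), array([322.4,  97.4])), (0.57, array([0.5797, 0.0529, 0.0259]), array([319.6,  95.9]))]
vise_base [(0.96, array([ 0.5597, -0.0269,  0.0018]), array([322.2, 168.4]))]
orange [478 293   9  46 132] [482.2727 318.    ]
red [ 304   75   45   45 1131] [324.9487  95.2157]
time: 13.02
tool_pos: [0.5206, 0.1914, 0.2443]
tcp_rot: [[0.333, 0.943, -0.001], [0.943, -0.333, -0.0], [-0.001, -0.0, -1.0]]
force: [0.2, 0.5, -0.6]
gripper_width: 0.0949
gripper_force: 0.0
time: 13.65
tool_pos: [0.5236, 0.2942, 0.2444]
tcp_rot: [[-0.51, 0.86, -0.0], [0.86, 0.51, -0.001], [-0.001, -0.001, -1.0]]
force: [-0.2, 1.1, -1.4]
gripper_width: 0.0951
gripper_force: 0.0
time: 14.28
tool_pos: [0.5235, 0.2944, 0.2445]
tcp_rot: [[-0.944, 0.331, -0.0], [0.331, 0.944, -0.001], [-0.0, -0.001, -1.0]]
force: [0.2, -0.7, -0.3]
gripper_width: 0.0952
gripper_force: 0.0
pin_grip [(0.91, array([0.5198, 0.3151, 0.0698]), array([302.6, 174. ]))]
rack [(0.57, array([ 0.5225,  0.3152, -0.0011]), array([300.3, 164.7]))]
punch_a [(0.86, array([0.5709, 0.2965, 0.0059]), array([298.7, 208.5])), (0.56, array([0.4691, 0.3323, 0.0064]), array([299.8, 116.5])), (0.44, array([ 0.3367,  0.1874, -0.0022]), array([139.1,  48.4]))]
orange [ 275   89   48  155 4167] [295.9743 159.3216]
orange [464 325  17  16 141] [472.1631 333.4539]
orange [400 350 149  18 991] [486.217 358.775]
red [290 165  24  28 522] [301.2759 178.7395]
red [110 270  22  28 449] [120.6347 281.6615]
yaw_y 70.8040529598604 d tool [ 0.0068  0.0181 -0.0004] turn -0.1959470401396004 j [ 24.4  -0.   99.1  -0.   80.9 -46.4] F [-0.1671  0.8122  0.5229] t 14.475 0.0947530692984624
```

View pics/w4.png

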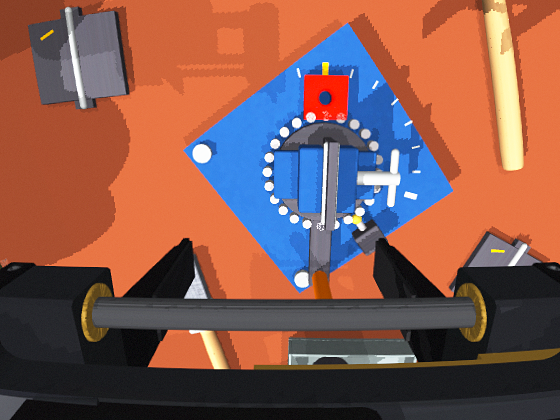

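View pics/w5.png

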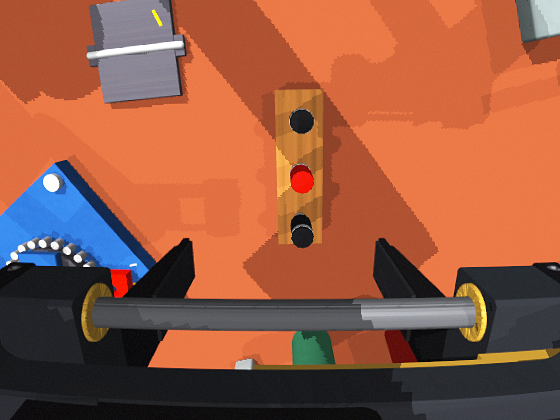

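The ear stands at the yellow mark, with its hole at (325,98) in w4. The red pin's head top is at (302,182) in w5, between the punch tops at (302,121) and (302,237).

```bash
cat > e.py <<'E'
from h import *
import pickle
np.set_printoptions(precision=4,suppress=True)
w2,w4,w5=[pickle.load(open(f'w{i}.pkl','rb'))[1:] for i in (2,4,5)]
t=snap('top')[1:]
print('hole',atz(*w4,[325.5,98],.042)); L=atz(*w4,[186,150],.025);R=atz(*w4,[452,190],.025);print('corner',L,R)
P=[atz(*w5,[302,v],.095) for v in (121.5,181.5,235.5)];print(P,np.linalg.norm(P[1]-P[0]),np.linalg.norm(P[2]-P[1]))
print('pin red mean',atz(*w5,[301.5,178.7],.082),atz(*w2,[20.5,198.8],.0725),'tri',tri([ray(*w5,[301.3,178.7]),ray(*w2,[20.5,198.8]),ray(*t,[124.6,210.7])]))
d=P[0]-P[2];print('row angle',np.degrees(np.arctan2(d[1],d[0])))
E
python3 e.py; python3 d.py 0.5215 0.314 0.0565 71
```

```text
hole [0.5831 0.0491 0.042 ]
corner [0.4231 0.0471 0.025 ] [ 0.6935 -0.095   0.025 ]
[array([0.4699, 0.3299, 0.095 ]), array([0.5213, 0.3126, 0.095 ]), array([0.5716, 0.2958, 0.095 ])] 0.05417774224194188 0.05301828756358989
pin red mean [0.5214 0.3128 0.082 ] [0.5225 0.317  0.0725] tri [0.5221 0.3125 0.0775]
row angle 161.4524288134763
yaw_y 70.84243364842553 d tool [0.0073 0.0167 0.1882] turn -0.15756635157447363 j [ 24.4  -0.   99.1  -0.   80.9 -46.5] F [ 0.6637  0.1002 -0.8404] t 14.525 0.09507193836971217
```

```bash

python3 -m pendant '[[0.007,0.0155,0.05,0,0,0],[0.007,0.0155,0.10,0,0,0],[0.007,0.0155,0.15,0,0,0],[0.007,0.0155,0.18,0,0,0],[0.007,0.0155,0.189,0,0,0]]'
python3 -m pendant '[[0,0,0,0,0,0],[0,0,0,0,0,0],[0,0,0,0,0,0],[0,0,0,0,0,0],[0,0,0,0,0,0]]' 1
python3 -m pendant '[[0,0,0,0,0,0],[0,0,0,0,0,0],[0,0,0,0,0,0],[0,0,0,0,0,0],[0,0,0,0,0,0]]'
python3 d.py 0.5215 0.3127 0.0565 71
```

```text
time: 15.15
tool_pos: [0.5194, 0.3126, 0.053]
tcp_rot: [[-0.945, 0.327, -0.004], [0.327, 0.945, -0.002], [0.003, -0.003, -1.0]]
force: [0.8, -0.1, 0.3]
gripper_width: 0.0952
gripper_force: 0.0
time: 15.78
tool_pos: [0.5212, 0.3135, 0.0561]
tcp_rot: [[-0.945, 0.326, 0.001], [0.326, 0.945, 0.0], [-0.0, 0.0, -1.0]]
force: [-0.5, 0.2, -0.4]
gripper_width: 0.0505
gripper_force: 0.0
time: 16.4
tool_pos: [0.521, 0.3133, 0.0556]
tcp_rot: [[-0.945, 0.326, -0.0], [0.326, 0.945, -0.0], [0.0, -0.0, -1.0]]
force: [-0.5, 0.5, 0.2]
gripper_width: 0.0216
gripper_force: 30.0
yaw_y 70.96837402779339 d tool [-0.0007 -0.0005 -0.0009] turn -0.03162597220659791 j [ 26.   10.3 107.1   0.   62.5 -45. ] F [-0.4733  0.5495  0.2222] t 16.4 0.02156052803869936
```

```bash

python3 -m pendant '[[0,0,-0.015,0,0,0],[0,0,-0.035,0,0,0],[0,0,-0.07,0,0,0],[0,0,-0.12,0,0,0],[0,0,-0.12,0,0,0]]'
python3 -m pendant '[[0,0,0,0,0,10],[0,0,0,0,0,20],[0,0,0,0,0,30],[0,0,0,0,0,40],[0,0,0,0,0,50]]'
python3 -m pendant '[[0,0,0,0,0,10],[0,0,0,0,0,20],[0,0,0,0,0,30],[0,0,0,0,0,40.7],[0,0,0,0,0,40.7]]'
python3 d.py 0.5823 0.0493 0.175 -19.75; python3 w.py w6 pin_grip pin_tip
```

```text
time: 17.02
tool_pos: [0.5243, 0.315, 0.1837]
tcp_rot: [[-0.945, 0.326, 0.011], [0.326, 0.945, 0.005], [-0.009, 0.009, -1.0]]
force: [-0.3, 0.5, -0.9]
gripper_width: 0.0212
gripper_force: 30.0
time: 17.65
tool_pos: [0.5205, 0.3132, 0.1755]
tcp_rot: [[-0.353, 0.936, -0.001], [0.936, 0.353, -0.0], [-0.0, -0.001, -1.0]]
force: [0.0, 0.1, -1.4]
gripper_width: 0.0212
gripper_force: 30.0
time: 18.27
tool_pos: [0.5206, 0.3132, 0.1755]
tcp_rot: [[0.336, 0.942, -0.001], [0.942, -0.336, -0.0], [-0.001, -0.001, -1.0]]
force: [1.3, 0.3, -0.7]
gripper_width: 0.0213
gripper_force: 30.0
yaw_y -19.604473412868682 d tool [-0.2279  0.1466  0.0006] turn 0.1455265871313145 j [ 26.    3.4 102.3   0.   74.3  45.6] F [ 1.2947  0.3248 -0.7245] t 18.275 0.02133605972167715
pin_grip []
pin_tip [(0.94, array([0.5233, 0.313 , 0.1257]), array([285.9, 225.4]))]
orange [ 189  164  190   58 5749] [278.0525 185.0031]
orange [232 291   5  54 161] [233.795  318.6149]
orange [331 291   6  54 156] [333.0962 318.7051]
red [ 259  242   50   57 2360] [283.3572 273.147 ]
```

```bash

python3 -m pendant '[[-0.05,0.032,0,0,0,0],[-0.10,0.064,0,0,0,0],[-0.15,0.096,0,0,0,0],[-0.2,0.129,0,0,0,0],[-0.228,0.1466,0,0,0,0]]'
python3 -m pendant '[[0,0,0.03,0,0,0],[0,0,0.06,0,0,0],[0,0,0.063,0,0,0],[0,0,0.063,0,0,0]]'
python3 d.py 0.5823 0.0493 0.112 -19.75; python3 w.py w7 lock_hole pin_tip
python3 - <<'E'
from h import *
for c in ('top','scene'):
    im,K,k1,T=snap(c)
    for t in ('lock_hole','pin_tip','pin_grip'): print(c,t,[(round(d['p'],2),np.round(d['centre'],4)) for d in landmark_of(c,t)[:2]])
    if c=='scene': cv2.imwrite('pics/s7.png',cv2.resize(im[150:290,200:360],(640,560),interpolation=cv2.INTER_CUBIC))
a=cv2.imread('pics/w7.png')[120:330,160:400]; b=cv2.imread('pics/s7.png')[:, :]
cv2.imwrite('pics/m7.png',np.hstack([cv2.resize(a,(400,350)),cv2.resize(b,(400,350))]))
E
```

```text
time: 19.05
tool_pos: [0.5824, 0.0465, 0.1758]
tcp_rot: [[0.338, 0.941, 0.0], [0.941, -0.338, -0.0], [-0.0, 0.0, -1.0]]
force: [-0.1, 0.7, -1.5]
gripper_width: 0.0217
gripper_force: 30.0
time: 19.55
tool_pos: [0.5824, 0.0494, 0.1134]
tcp_rot: [[0.337, 0.942, 0.001], [0.942, -0.337, 0.0], [0.0, 0.001, -1.0]]
force: [0.6, -0.1, -0.5]
gripper_width: 0.0213
gripper_force: 30.0
yaw_y -19.67832037009517 d tool [-0.0001 -0.0001  0.0014] turn 0.07167962990482124 j [ -0.4   3.7 108.3   0.   68.   19.3] F [ 0.55   -0.0839 -0.5333] t 19.55 0.02133393615587466
lock_hole [(0.73, array([0.5843, 0.049 , 0.045 ]), array([284.7, 217.4]))]
pin_tip [(0.81, array([0.5823, 0.0485, 0.0621]), array([282.1, 227. ]))]
orange [331 293   5  52 161] [333.2547 320.0062]
orange [232 294   4  51 150] [233.6533 319.5   ]
red [ 253  182   62   61 1533] [280.1416 203.5369]
red [ 259  242   50   57 2357] [283.3292 273.1175]
top lock_hole [(0.79, array([0.5833, 0.0514, 0.0418])), (0.34, array([ 0.3382,  0.1898, -0.0036]))]
top pin_tip [(0.64, array([ 0.7888,  0.0315, -0.0023])), (0.26, array([ 0.4852, -0.3103,  0.0067]))]
top pin_grip [(0.18, array([0.5751, 0.2937, 0.003 ]))]
scene lock_hole [(0.9, array([0.5797, 0.0466, 0.0408]))]
scene pin_tip [(0.7, array([0.587 , 0.048 , 0.0604])), (0.51, array([0.7891, 0.0305, 0.0011]))]
scene pin_grip [(0.72, array([0.787 , 0.0324, 0.0029])), (0.52, array([0.5799, 0.0504, 0.1285]))]
```

View pics/m7.png

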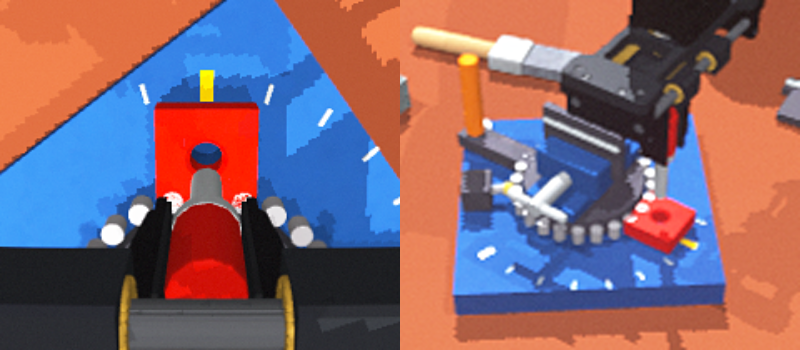

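The left half shows the pin above the ear hole, centred laterally: hole at crop (206,156), foot at (206,172). I'll compare the two rays.

```bash
python3 - <<'E'
from h import *
import pickle
np.set_printoptions(precision=4,suppress=True)
im,K,k1,T=pickle.load(open('w7.pkl','rb'))
c=im[195:245,255:312];cv2.imwrite('pics/c7.png',cv2.resize(c,(570,500),interpolation=cv2.INTER_NEAREST))
print('hole',atz(K,k1,T,[283.6,213.6],.042))
x=np.array([.337,.942,0]);tcp=np.array([.5823,.0493,.112])
for dx in (-.002,0,.002):
    f=tcp+x*dx;f[2]=.0645;print(dx,proj(K,k1,T,f)[0],end=' ')
    f[2]=.042;print('hole there px',proj(K,k1,T,f)[0])
E
```

```text
hole [0.5842 0.051  0.042 ]
-0.002 [281.7182 230.0315] hole there px [281.8777 219.3129]
0 [281.7132 227.1522] hole there px [281.8736 216.6538]
0.002 [281.7083 224.2583] hole there px [281.8695 213.9829]
```

View pics/c7.png

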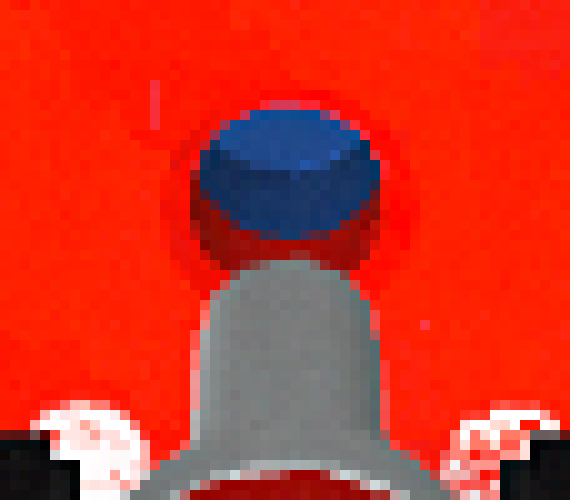

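The hole centre is about 1–2 mm further along tool x than the pin. I'll shift +1.4 mm and descend in steps, watching the force.

```bash

python3 -m pendant '[[0.0014,0,0.008,0,0,0],[0.0014,0,0.016,0,0,0],[0.0014,0,0.021,0,0,0],[0.0014,0,0.025,0,0,0],[0.0014,0,0.028,0,0,0]]'
python3 -m pendant '[[0,0,0,0,0,0]]'
python3 d.py 0.5823 0.0493 0.053 -19.75
```

```text
time: 20.72
tool_pos: [0.5825, 0.0506, 0.0843]
tcp_rot: [[0.338, 0.941, -0.0], [0.941, -0.338, -0.0], [-0.0, -0.0, -1.0]]
force: [-0.5, -0.4, -1.3]
gripper_width: 0.0219
gripper_force: 30.0
time: 20.85
tool_pos: [0.5824, 0.0505, 0.0844]
tcp_rot: [[0.338, 0.941, -0.0], [0.941, -0.338, -0.0], [-0.0, -0.0, -1.0]]
force: [-0.2, -0.0, -0.9]
gripper_width: 0.0217
gripper_force: 30.0
yaw_y -19.732041579744898 d tool [-0.0012  0.0003  0.0314] turn 0.017958420255098417 j [ -0.3   5.6 109.3  -0.   65.1  19.4] F [-0.2484 -0.0113 -0.9445] t 20.85 0.02171056852955779
```

```bash

python3 -m pendant '[[0,0,0.004,0,0,0],[0,0,0.008,0,0,0],[0,0,0.012,0,0,0],[0,0,0.015,0,0,0],[0,0,0.015,0,0,0]]'
python3 d.py 0.5823 0.0493 0.053 -19.75
```

```text
time: 21.48
tool_pos: [0.5823, 0.0506, 0.0692]
tcp_rot: [[0.338, 0.941, -0.001], [0.941, -0.338, 0.0], [-0.0, -0.001, -1.0]]
force: [-0.6, 0.4, -1.5]
gripper_width: 0.0219
gripper_force: 30.0
yaw_y -19.732067788809328 d tool [-0.0012  0.0005  0.0162] turn 0.017932211190668568 j [ -0.3   6.6 109.8   0.   63.6  19.4] F [-0.5922  0.4493 -1.5322] t 21.475 0.021882749134094787
```

```bash

python3 -m pendant '[[0,0,0.004,0,0,0],[0,0,0.008,0,0,0],[0,0,0.011,0,0,0],[0,0,0.013,0,0,0],[0,0,0.013,0,0,0]]'
python3 d.py 0.5823 0.0493 0.053 -19.75
```

```text
time: 22.1
tool_pos: [0.5824, 0.0506, 0.0565]
tcp_rot: [[0.338, 0.941, -0.0], [0.941, -0.338, 0.0], [-0.0, -0.0, -1.0]]
force: [-1.3, 0.2, -1.3]
gripper_width: 0.0217
gripper_force: 30.0
yaw_y -19.730432141367967 d tool [-0.0013  0.0003  0.0035] turn 0.01956785863202981 j [ -0.3   7.6 110.2   0.   62.3  19.4] F [-1.2769  0.1925 -1.2761] t 22.1 0.021749803304620226
```

```bash

python3 -m pendant '[[0,0,0.001,0,0,0],[0,0,0.002,0,0,0],[0,0,0.002,0,0,0]]'
python3 -m pendant '[[0,0,0,0,0,0],[0,0,0,0,0,0],[0,0,0,0,0,0],[0,0,0,0,0,0],[0,0,0,0,0,0]]' -1
python3 -m pendant '[[0,0,-0.02,0,0,0],[0,0,-0.06,0,0,0],[0,0,-0.10,0,0,0],[0,0,-0.14,0,0,0],[0,0,-0.14,0,0,0]]'
python3 -m pendant '[[-0.05,0,0,0,0,0],[-0.1,0,0,0,0,0],[-0.1,0,0,0,0,0]]'
python3 w.py w8 lock_hole pin_tip pin_grip
python3 - <<'E'
from h import *
im,K,k1,T=snap('scene')
for t in ('pin_tip','pin_grip'): print(t,[(round(d['p'],2),np.round(d['centre'],4)) for d in landmark_of('scene',t)[:2]])
a=cv2.imread('pics/w8.png');b=cv2.resize(im[150:290,200:360],(400,350))
cv2.imwrite('pics/m8.png',np.hstack([cv2.resize(a,(400,350)),b]))
E
```

```text
time: 22.48
tool_pos: [0.5829, 0.0506, 0.0555]
tcp_rot: [[0.338, 0.941, 0.001], [0.941, -0.338, 0.0], [0.0, 0.001, -1.0]]
force: [-2.4, 0.2, 4.7]
gripper_width: 0.022
gripper_force: 30.0
time: 23.1
tool_pos: [0.5825, 0.0506, 0.0546]
tcp_rot: [[0.338, 0.941, -0.0], [0.941, -0.338, 0.0], [-0.0, -0.0, -1.0]]
force: [-0.6, -0.5, 0.3]
gripper_width: 0.0663
gripper_force: 0.0
time: 23.72
tool_pos: [0.5855, 0.0506, 0.2012]
tcp_rot: [[0.338, 0.941, 0.011], [0.941, -0.338, -0.0], [0.004, 0.01, -1.0]]
force: [-0.0, -0.4, -0.7]
gripper_width: 0.095
gripper_force: 0.0
time: 24.1
tool_pos: [0.5475, -0.0457, 0.1941]
tcp_rot: [[0.341, 0.94, -0.001], [0.94, -0.341, -0.0], [-0.001, -0.001, -1.0]]
force: [-0.6, 0.4, 0.4]
gripper_width: 0.0951
gripper_force: 0.0
lock_hole [(0.94, array([0.5809, 0.049 , 0.043 ]), array([281.4,  77.4]))]
pin_tip []
pin_grip [(0.73, array([0.5847, 0.0477, 0.0705]), array([286.2,  74.8]))]
orange [479 294   7  40 123] [482.6098 314.5854]
red [ 259   49   51   53 2263] [284.1109  72.6275]
pin_tip [(0.61, array([0.5854, 0.0482, 0.0032])), (0.35, array([0.5825, 0.0475, 0.0409]))]
pin_grip [(0.7, array([0.5823, 0.048 , 0.0733]))]
```

View pics/m8.png

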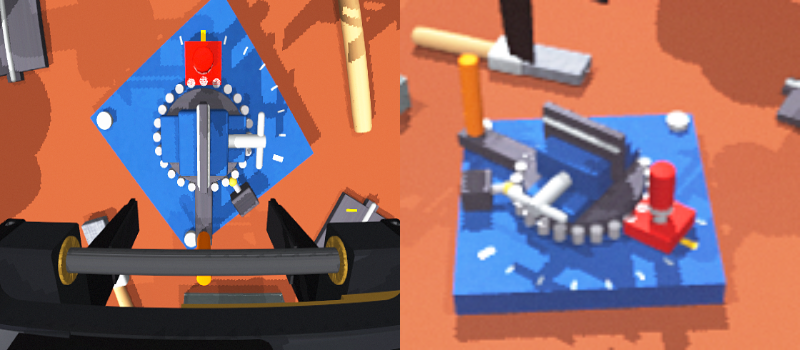

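The pin stands upright in the ear. Its head centre measures 0.073 m, matching fully home at 0.0725, and the ear is at the yellow mark.

```bash
python3 -c "
from plant import job
print(job.hand_in())"
```

```text
the job is handed in; nothing more can be done
None
```

I turned the vise seven clicks from zero to 105° and let go. The lock pin then went through the red ear into the blind hole. The last pictures show it upright with its head at fully-home height, and I handed the job in at about 24 s of the 61 s allowed; no verdict came back.

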